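# Tip the chopping boards down at the food stall

## Robot

A 6-joint arm with a two-finger parallel gripper is mounted at the origin on the work surface. World frame = base frame: x ahead of the robot, y to its left, z up, the work surface at z = 0. Lengths are in m, angles in rad, forces in N, time in s.
With the tool pointing down it reaches from about 0.25 to 0.725 m from the base axis. Payload 4 kg.
Tool frame: the origin (TCP) lies at the very end of the fingers, on their centre line; the grasp point (between the pads) lies 19 mm behind it; z points along the fingers, y is the direction in which the jaws open and shut (so a half turn about z gives the same grasp; the last joint's range is limited). The gripper opens to 85 mm and grips with 20 to 120 N. Pads are 22 mm wide; open, the fingers measure 114 mm over their backs; the gripper's body (76 mm by 85 mm) begins 54 mm behind the grasp point. The pads swing forward as they close: fully open they stand 13 mm farther back than shut.
Start: joints at [0, 0.241, 0.005, 1.335, 0, 1.571], TCP at [0.5, -0, 0.211] pointing down, gripper open.
Joint ranges: [-2.72, 2.72], [-1.05, 1.87], [-1.09, 1.28], [-1.99, 2.15], [-1.42, 1.44], [-3.14, 3.14]. Speed limits (rad/s): [2.79, 2.79, 3.14, 3.14, 3.14, 3.14].

## Interface

Orientations are given as a unit quaternion [x, y, z, w].
In Python, from workcell import bot, camera gives the robot as it stands. The module is installed in compiled form; this text tells all that it offers.
- The arm moves only by the tool send_rows, never from a script. Its argument "deltas" is a list of rows, each an object with "grip": the opening, from 0 (shut) to 1 (fully open); "translation": the shift along the tool's x, y, z in m, a list of three; "twist": the turn, a rotation vector about the tool's x, y, z in degrees, a list of three. A call has 1 to 5 rows; each row is the pose to reach, as a shift and turn from the pose measured when the call began, along the tool's axes at that moment; what a row does not reach only later rows make up. A row lasts 1/8 s, in which the tool goes at most 62.5 mm and 10.7 degrees, less where a joint would pass 70% of its speed; a pose out of reach is approached as far as the arm can. A call with a gripper value outside its range is refused whole. The fingers move at their own pace and stop on an object; the grip force is fixed at half the most. Time passes only in rows, so rows that repeat a pose let the fingers close. It gives the time, the measured TCP pose, the force and the opening at its end, in the units of the state.
- bot.get_obs(): the state, without advancing time (a new reading comes with each control period).
- camera(name): name is "scene" or "side" or "wrist"; returns a dict with "color" (420x560x3 uint8, blue, green, red), "intrinsics" (3x3 intrinsics, pixels), "k1" (the pictures are not rectified: a ray, as slopes to the right and down, at radius r is drawn at 1 + k1 r^2 times it, then the intrinsics apply), "xyz" and "rotation" of the camera in the world. Camera axes: x right, y down, z forward; pixel columns grow to the right and rows downward; lengths in m; the calibration is good to about 2 mm. A picture is of the moment at which its call begins. There is no depth.
- bot.job_done(): hands the job in, once; it reports no verdict.
The state is a dict: "clock": time; "joint_pos": joint angles; "joint_vel": joint speeds; "tau": joint torques, N m; "eef_pos": TCP position; "tool_rot": TCP orientation; "ft_force": force on the tool from outside, world axes, zero at the start; "ft_torque": the same for the moment, N m; "grip_width": finger opening in m.
Only numpy, scipy, OpenCV 4.12 (cv2) and the standard library are available. Lean on these libraries where they do the work, as an engineer would, in place of code of your own. Each camera call takes 0.05 s, during which the arm holds its last target.

## Task

Get the counter ready for chopping: push the two wooden chopping boards over from behind, so that each tips off the rail towards the robot and comes to lie flat on the counter, face down, squarely in front of where it stood. Only push with the fingers; do not lift or carry the boards. Leave the steel tray leaning on the rail and do not disturb the other things on the counter.

Things in the scene. Friction and masses are not known exactly. Their poses are not given: they have to be found in the camera images.
- large_board: larger wooden board, 140 wide, 200 tall, 22 mm thick, about 420 g, 55 x 18 mm hand slot near the top. Loose; leans 15 degrees back (away from robot) on the rail, its top free with open space behind. Origin: middle of lower rear edge. x: out of the rear face (up when it lies on its front), y: along the width, z: up the board, top rear edge at z=200 mm. Top pushed 75 mm to the robot: falls by itself.
- small_board: smaller wooden board, 115 wide, 160 tall, 18 mm thick, about 220 g, 55 x 18 mm hand slot near the top. Loose; leans 15 degrees back (away from robot) on the rail, its top free with open space behind. Origin: middle of lower rear edge. x: out of the rear face (up when it lies on its front), y: along the width, z: up the board, top rear edge at z=160 mm. Top pushed 60 mm to the robot: falls by itself.
- tray: shallow steel tray leaning on the rail like the boards: 120 mm wide, 180 mm tall, 16 mm deep, hollow side to the robot, no slot. Origin: middle of its lower rear edge; axes as for the boards.
- rail: low steel rail fixed to the counter: 12 mm bar, 570 mm long, axis 70 mm up. Origin: on the counter, mid-way along the line where boards and tray stand (at about -200, 0, +200 mm along y, any order). x: level, to the rear, away from the robot (bar at x=25 mm, feet at its ends to x=120 mm); y: along the bar.
- shaker: steel pepper shaker, 36 mm across, 70 mm tall, standing in one gap in front of the rail; origin at the centre of its underside
- sauce_cup: small white cup, 38 mm across, 35 mm tall, standing in the other gap in front of the rail; origin at the centre of its underside
- white_bowl: white bowl, 140 mm across, 70 mm tall; origin at the centre of its underside
- orange_bowl: orange bowl, 130 mm across, 60 mm tall; origin at the centre of its underside
- yellow_bowl: yellow bowl, 120 mm across, 55 mm tall; origin at the centre of its underside
- glass_jar: lidded glass jar behind the rail, 80 mm across, 110 mm tall; origin at the centre of its underside
- ladle: steel spoon lying on the counter to the right of the robot, 220 mm long; origin near the middle of its length, on its underside
Things that resemble listed ones, but are neither listed nor needed, are in the scene too. Of the things that look like the white_bowl, the middle-sized one is meant.

How it is judged:
At the end, for the whole second after the job is handed in: Both boards lie flat on the counter on their front faces (within 0.1 rad), still, their lower rear edges at most 90 mm from where they started and their widths parallel to the rail within 0.3 rad; the tray still leans (shifted under 25 mm) and the other things stand where they were (within 30 mm) (angle between each of large_board, small_board's own x axis and vertical below 0.1 rad and height (world z) of each of large_board, small_board below 0.032 m and distance of each of large_board, small_board from where it was at the start of the episode below 0.09 m and angle between the y axis of each of large_board, small_board and the y axis of rail, either way round below 0.3 rad and linear speed of each of large_board, small_board below 0.02 m/s and angular speed of each of large_board, small_board below 0.1 rad/s and distance of tray from where it was at the start of the episode below 0.025 m and angle between tray's own z axis and vertical between 0.16 and 0.36 rad and distance of each of shaker, sauce_cup, white_bowl, orange_bowl, yellow_bowl, glass_jar, ladle from where it was at the start of the episode below 0.03 m and angle between each of shaker, sauce_cup, white_bowl, orange_bowl, yellow_bowl, glass_jar's own z axis and vertical below 0.2 rad); the robot touches nothing.
It fails at once if the large board is lifted or carried instead of tipped (height (world z) of large_board above 0.045 m or distance of large_board from where it was at the start of the episode above 0.13 m).
It fails at once if the small board is lifted or carried instead of tipped (height (world z) of small_board above 0.045 m or distance of small_board from where it was at the start of the episode above 0.13 m).
It fails at once if the steel tray is shifted or tipped (distance of tray from where it was at the start of the episode above 0.03 m or angle between tray's own z axis and vertical above 0.4 rad).
It fails at once if a bystander is shifted by more than 40 mm or knocked over (distance of any of shaker, sauce_cup, white_bowl, orange_bowl, yellow_bowl, glass_jar, ladle from where it was at the start of the episode above 0.04 m or angle between any of shaker, sauce_cup, white_bowl, orange_bowl, yellow_bowl, glass_jar's own z axis and vertical above 0.5 rad).
It also fails if it takes over 48 s, if anything falls off the work surface, if the arm or the gripper's body presses on something with over 40 N, if the wrist force passes 120 N, or if a joint passes its speed limit or range.

## Working session

There is one attempt and no reset: what is moved stays moved. The work goes in short steps, Python scripts to look and compute and a tool call to move; the robot and the scene stay as the last step left them, time stands still between calls to the robot, and variables do not carry over. Pictures are saved under pics/ and viewed, and the job is handed in when it is done.

Besides the shell and the picture viewer there is one more tool, called after ">>>" as a command line: name --argument value ..., lists and objects as JSON in quotes. send_rows: Moves the arm, as the interface text tells. Its arguments: {"type":"object","properties":{"deltas":{"type":"array","items":{"type":"object","properties":{"grip":{"type":"number"},"translation":{"type":"array","items":{"type":"number"}},"twist":{"type":"array","items":{"type":"number"}}}}}},"required":["deltas"]}

```bash
mkdir -p pics
python3 - <<'E'
from workcell import bot,camera
import cv2,json
for n in ["scene","side","wrist"]:
    c=camera(n); cv2.imwrite(f"pics/{n}0.png",c["color"]); print(n,c["intrinsics"],c["k1"],c["xyz"],c["rotation"])
print(bot.get_obs())
E
```

```text
scene [[519.09875628   0.         280.65685219]
 [  0.         519.09875628 203.9802741 ]
 [  0.           0.           1.        ]] -0.014207938553982724 [ 1.3491319  -0.66381238  1.06758538] [ 0.83171854  0.37953966 -0.16818662 -0.3686559 ]
side [[389.66406279   0.         277.96104373]
 [  0.         389.66406279 211.02811133]
 [  0.           0.           1.        ]] 0.03787022347321444 [ 0.32134001 -0.70323452  0.97676759] [ 0.93353031 -0.08408339  0.0386713  -0.34634617]
wrist [[370.54939656   0.         278.26017093]
 [  0.         370.54939656 215.00653471]
 [  0.           0.           1.        ]] -0.01427491297653355 [0.50018715 0.07911663 0.37227959] [ 9.87667862e-01  4.59735412e-05 -7.46404917e-04  1.56561922e-01]
{'clock': 0.15, 'joint_pos': array([7.02888887e-06, 2.41259646e-01, 4.00930493e-03, 1.33516179e+00,
       3.62789125e-05, 1.57082269e+00]), 'joint_vel': array([ 7.20485420e-04, -1.68294240e-03,  4.59729640e-03,  1.56658775e-05,
        1.60755978e-03,  1.34330954e-03]), 'tau': array([-1.62746033e-03, -3.72633219e+01,  2.52638429e+01,  1.23480460e-02,
       -1.30651040e-05,  1.49362950e-05]), 'eef_pos': array([4.99491782e-01, 1.52471004e-05, 2.10598309e-01]), 'tool_rot': array([ 7.07113396e-01,  7.07099705e-01, -5.58455800e-04, -5.84089781e-04]), 'ft_force': array([ 0.98935641, -0.39412885,  0.02156761]), 'ft_torque': array([-0.01013943, -0.03572088, -0.01986685]), 'grip_width': 0.08523552900928591}
```

View pics/scene0.png

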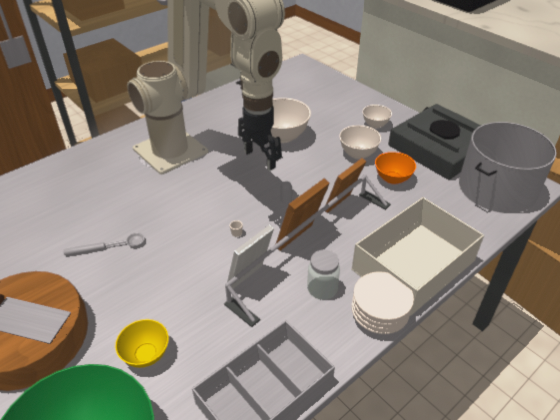

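View pics/side0.png

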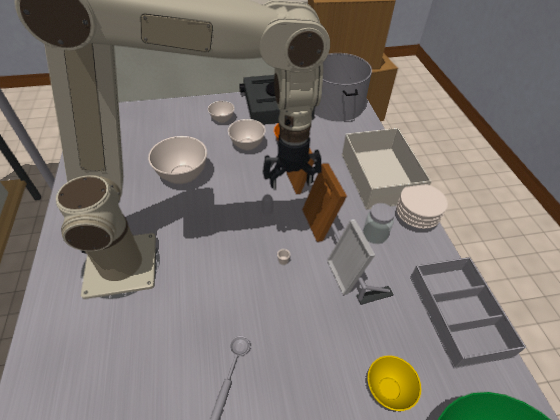

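View pics/wrist0.png

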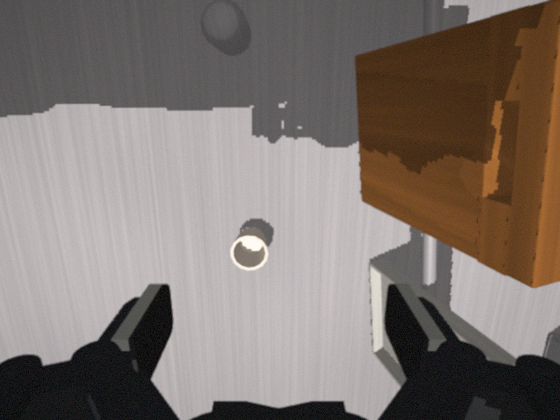

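Seen from the scene camera: tray at about (250,255), large board in the middle at about (305,215), small board at about (347,185), glass jar at (323,272) behind the gap between tray and large board, cup at (236,228). I'll enlarge this for corner measurement.

```bash
cat > h.py <<'E'
import numpy as np,cv2
from scipy.spatial.transform import Rotation as R
from workcell import bot,camera
def ray(c,uv):
    K=c["intrinsics"];d=np.array([(uv[0]-K[0,2])/K[0,0],(uv[1]-K[1,2])/K[1,1]]);s=d.copy()
    for _ in range(20): s=d/(1+c["k1"]*(s@s))
    v=R.from_quat(c["rotation"]).apply([s[0],s[1],1.]);return np.array(c["xyz"]),v/np.linalg.norm(v)
def plane(c,uv,z):
    o,v=ray(c,uv);return o+v*(z-o[2])/v[2]
def tri(c1,u1,c2,u2):
    o1,a=ray(c1,u1);o2,b=ray(c2,u2)
    t=np.linalg.lstsq(np.c_[a,-b],o2-o1,rcond=None)[0]
    p,q=o1+a*t[0],o2+b*t[1];return (p+q)/2,np.linalg.norm(p-q)
def proj(c,P):
    s=R.from_quat(c["rotation"]).inv().apply(np.array(P)-c["xyz"]);s=s[:2]/s[2];s=s*(1+c["k1"]*(s@s))
    K=c["intrinsics"];return np.array([K[0,0]*s[0]+K[0,2],K[1,1]*s[1]+K[1,2]])
def crop(c,x,y,w,h,f,name):
    cv2.imwrite(name,cv2.resize(c["color"][y:y+h,x:x+w],None,fx=f,fy=f,interpolation=cv2.INTER_CUBIC))
E
python3 - <<'E'
from h import *
c=camera("scene");crop(c,215,150,200,150,4,"pics/sc1.png")
c=camera("side");crop(c,240,130,180,180*3//4+40,3,"pics/sd1.png")
E
```

```text
(no output)
```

View pics/sc1.png

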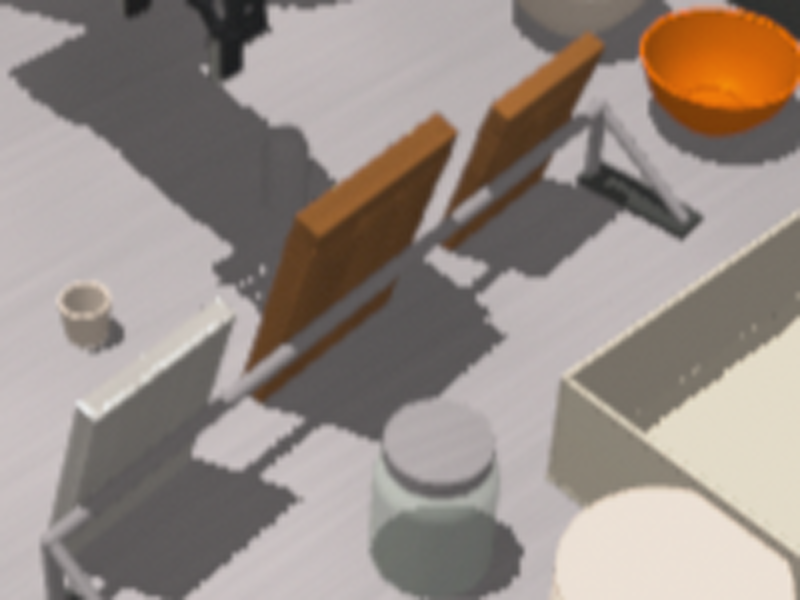

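View pics/sd1.png

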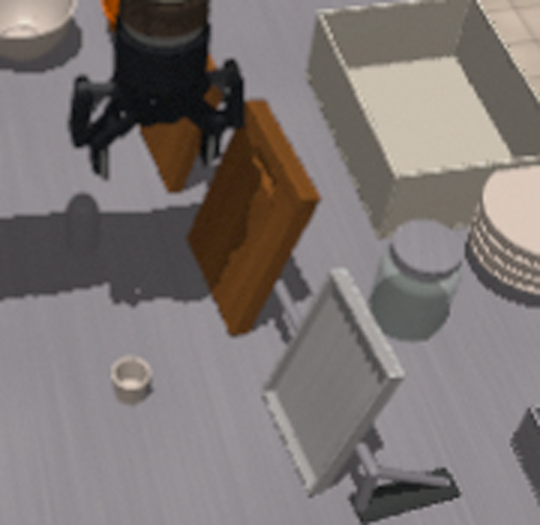

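Run:
```python
from h import *
s=camera("scene");d=camera("side")
np.set_printoptions(precision=4,suppress=True)
S=lambda x,y:(215+x/4-.4,150+y/4-.4)
D=lambda x,y:(240+x/3-.3,130+y/3-.3)
print("L rear top near",tri(s,S(315,240),d,D(318,200)))
print("L rear top far",tri(s,S(455,130),d,D(266,100)))
print("tray top rear near/far",tri(s,S(95,415),d,D(402,377)),tri(s,S(232,315),d,D(340,270)))
print("L rear bottom",plane(s,S(260,400),0),plane(s,S(392,295),0))
print("S rear bottom",plane(s,S(445,247),0),plane(s,S(545,180),0))
h=.16*np.cos(np.radians(15));print("S rear top",plane(s,S(510,118),h),plane(s,S(603,45),h))
h=.2*np.cos(np.radians(15));print("L rear top",plane(s,S(315,240),h),plane(s,S(455,130),h))
print("rail ends",plane(s,S(48,540),.076),plane(s,S(600,103),.076))
print("jar top edge l r",plane(s,S(380,450),.11),plane(s,S(497,450),.11))
print("shaker shadow",plane(s,S(285,215),0),"cup",plane(s,S(85,345),0))
print("plates",plane(s,S(640,490),.07),plane(s,S(560,570),.07),"box corner",plane(s,S(568,378),.08))
print("foot end",plane(s,S(690,235),0), "orange near",plane(s,S(715,130),.0),plane(s,S(720,70),.05))
```

```text
L rear top near (array([ 0.652 , -0.0164,  0.1876]), np.float64(0.0014422615114812777))
L rear top far (array([0.6386, 0.1186, 0.1938]), np.float64(0.0003475157373911072))
tray top rear near/far (array([ 0.6683, -0.2047,  0.1718]), np.float64(0.0037484568465627342)) (array([ 0.654 , -0.0862,  0.1687]), np.float64(0.001688441639050378))
L rear bottom [ 0.6009 -0.0185  0.    ] [0.5852 0.1234 0.    ]
S rear bottom [0.5739 0.1893 0.    ] [0.5704 0.3024 0.    ]
S rear top [0.6223 0.1918 0.1545] [0.6085 0.3023 0.1545]
L rear top [ 0.6568 -0.0215  0.1932] [0.638  0.1193 0.1932]
rail ends [ 0.6571 -0.2372  0.076 ] [0.592  0.3299 0.076 ]
jar top edge l r [ 0.7575 -0.0567  0.11  ] [ 0.8044 -0.0027  0.11  ]
shaker shadow [0.4678 0.122  0.    ] cup [ 0.4782 -0.0782  0.    ]
plates [0.8635 0.0687 0.07  ] [ 0.8738 -0.0152  0.07  ] box corner [0.774  0.0978 0.08  ]
foot end [0.6863 0.3392 0.    ] orange near [0.6178 0.4503 0.    ] [0.6064 0.4588 0.05  ]
```

The corner points agree with given sizes: the large board is about 142 mm wide with its top at 0.19 m, and the rail is yawed about 6.6°. Next I'll check the shaker and cup against the landing zones.

Run:
```python
from h import *
np.set_printoptions(precision=4,suppress=True)
w=camera("wrist");s=camera("scene")
print("shaker",plane(w,(222,18),.07),plane(w,(232,40),.0),"cup",plane(w,(249,252),.035), plane(s,(236,223),.035))
ex=np.array([.9935,.1139]);ey=np.array([-.1139,.9935]);o=np.array([.6246,.0464])-.025*ex
print("rail o",o,R.from_quat(bot.get_obs()["tool_rot"]).as_matrix())
f=lambda p:np.array([(np.array(p)-o)@ex,(np.array(p)-o)@ey])
for n,p in dict(cup=(plane(w,(249,252),.035)[:2]),shaker=plane(w,(222,18),.07)[:2],Ln=(.6545,-.019),Lf=(.638,.119),Lbn=(.6009,-.0185),Lbf=(.5852,.1234),Sn=(.6223,.1918),Sf=(.6085,.3023),Sbn=(.5739,.1893),Sbf=(.5704,.3024)).items(): print(n,f(p))
```

```text
shaker [0.459 0.133 0.07 ] [0.4578 0.1272 0.    ] cup [ 0.4714 -0.0693  0.035 ] [ 0.4663 -0.0661  0.035 ]
rail o [0.5998 0.0436] [[-0.      1.     -0.0002]
 [ 1.      0.     -0.    ]
 [-0.     -0.0002 -1.    ]]
cup [-0.1404 -0.0975]
shaker [-0.1297  0.1049]
Ln [ 0.0473 -0.0684]
Lf [0.0466 0.0706]
Lbn [-0.0059 -0.0618]
Lbf [-0.0054  0.081 ]
Sn [0.0393 0.1447]
Sf [0.0382 0.2561]
Sbn [-0.0091  0.1477]
Sbf [0.0003 0.2605]
```

>>> send_rows --deltas '[{"grip": 1, "translation": [0, 0, -0.03], "twist": [0, 0, -10]}, {"grip": 1, "translation": [0, 0, -0.06], "twist": [0, 0, -20]}, {"grip": 1, "translation": [0, 0, -0.06], "twist": [0, 0, -30]}, {"grip": 1, "translation": [0, 0, -0.06], "twist": [0, 0, -40]}, {"grip": 1, "translation": [0, 0, -0.06], "twist": [0, 0, -50]}]'

```text
clock: 1.08
eef_pos: [0.5, -0.0, 0.2714]
tool_rot: [0.339, 0.941, 0.0, 0.0]
ft_force: [0.7, -0.2, -0.3]
grip_width: 0.0855
```

>>> send_rows --deltas '[{"grip": 1, "translation": [0, 0, 0], "twist": [0, 0, -10]}, {"grip": 1, "translation": [0, 0, 0], "twist": [0, 0, -20]}, {"grip": 1, "translation": [0, 0, 0], "twist": [0, 0, -30]}, {"grip": 1, "translation": [0, 0, 0], "twist": [0, 0, -40]}, {"grip": 1, "translation": [0, 0, 0], "twist": [0, 0, -46.5]}]'

```text
clock: 1.7
eef_pos: [0.5, 0.0, 0.2714]
tool_rot: [-0.062, 0.998, 0.0, 0.0]
ft_force: [-0.0, 0.3, -0.4]
grip_width: 0.0857
```

```bash
cat >> h.py <<'E'
ex=np.array([.9935,.1139]);ey=np.array([-.1139,.9935]);o=np.array([.5998,.0436])
def goal(rx,ry,z):
    b=bot.get_obs();M=R.from_quat(b["tool_rot"]).as_matrix();p=b["eef_pos"]
    T=np.r_[o+ex*rx+ey*ry,z];Y=np.r_[ey,0];D=np.column_stack([np.cross(Y,[0,0,-1]),Y,[0,0,-1]])
    rv=R.from_matrix(M.T@D).as_rotvec(degrees=True)
    q=p[:2]-o
    print("t",b["clock"],"p",p.round(4),"rail",np.round([q@ex,q@ey],4),"J",b["joint_pos"].round(3),"F",b["ft_force"].round(1),"g",round(b["grip_width"],4))
    print("target",T.round(4),"delta tool",(M.T@(T-p)).round(4),"twist",rv.round(2))
E
python3 -c "
from h import *
goal(.09,.002,.26)"
```

```text
t 1.7 p [0.5    0.     0.2714] rail [-0.1041 -0.0319] J [-0.     0.223  0.138  1.485  0.    -0.123] F [-0.   0.3 -0.4] g 0.0857
target [0.689  0.0558 0.26  ] delta tool [-0.1944  0.0322  0.0114] twist [0.   0.01 0.52]
```

>>> send_rows --deltas '[{"grip": 1, "translation": [-0.04, 0.007, 0], "twist": [0, 0, 0.1]}, {"grip": 1, "translation": [-0.08, 0.014, 0], "twist": [0, 0, 0.2]}, {"grip": 1, "translation": [-0.12, 0.021, 0], "twist": [0, 0, 0.3]}, {"grip": 1, "translation": [-0.16, 0.028, 0], "twist": [0, 0, 0.4]}, {"grip": 1, "translation": [-0.194, 0.032, 0], "twist": [0, 0, 0.5]}]'

```text
clock: 2.33
eef_pos: [0.6898, 0.0562, 0.271]
tool_rot: [-0.057, 0.998, 0.0, 0.0]
ft_force: [-0.3, 0.0, 0.7]
grip_width: 0.0855
```

```bash
python3 -c "
from h import *
goal(.09,.002,.163)
for n in ['scene','side','wrist']:cv2.imwrite('pics/%s2.png'%n,camera(n)['color'])"
```

```text
t 2.325 p [0.6898 0.0562 0.271 ] rail [0.0908 0.0023] J [ 0.081  0.671  0.827  1.727  0.    -0.034] F [-0.3  0.   0.7] g 0.0855
target [0.689  0.0558 0.163 ] delta tool [ 0.0009 -0.0003  0.108 ] twist [0.   0.01 0.05]
```

View pics/wrist2.png

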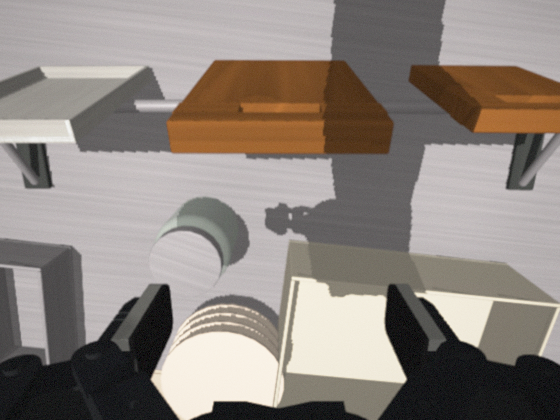

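View pics/scene2.png

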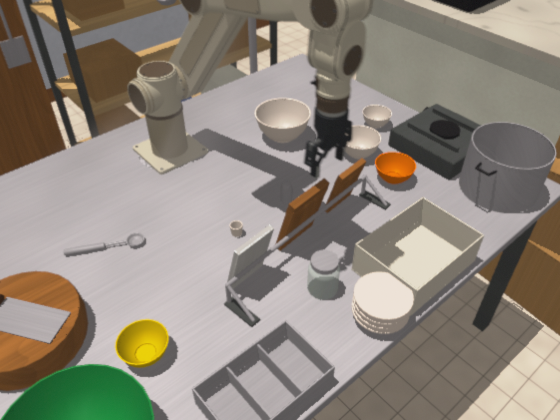

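The wrist view shows the large board's rear top edge level from (172,152) to (389,152), so it is parallel to the jaw axis and centred. I'll check that as numbers, and the small board edge too.

Run:
```python
from h import *
w=camera("wrist")
f=lambda p:np.round([(p[:2]-o)@ex,(p[:2]-o)@ey],4)
for u in [(172,152),(389,152)]: print("L",f(plane(w,u,.193)))
print("S",f(plane(w,(478,131),.1545)))
print("jar",f(plane(w,(188,258),.11)),"fingertips",proj(w,[.6898-.006,.0562+.05,.17]))
s=camera("scene");d=camera("side");print(proj(s,[.774,.098,.08]),proj(d,[.774,.098,.08]))
```

```text
L [ 0.0463 -0.066 ]
L [0.0462 0.0726]
S [0.0361 0.1481]
jar [ 0.1579 -0.0833] fingertips [347.34779261 208.18746092]
[356.65624826 244.0581742 ] [366.97033897 188.89892021]
```

>>> send_rows --deltas '[{"grip": 1, "translation": [0, 0.001, 0.03], "twist": [0, 0, 0]}, {"grip": 1, "translation": [0, 0.001, 0.06], "twist": [0, 0, 0]}, {"grip": 1, "translation": [0, 0.001, 0.09], "twist": [0, 0, 0]}, {"grip": 1, "translation": [0, 0.001, 0.108], "twist": [0, 0, 0]}, {"grip": 1, "translation": [0, 0.001, 0.108], "twist": [0, 0, 0]}]'

```text
clock: 3.25
eef_pos: [0.6859, 0.0559, 0.1635]
tool_rot: [-0.057, 0.998, -0.0, -0.001]
ft_force: [0.0, -0.8, 0.9]
grip_width: 0.0852
```

```bash
python3 -c "
from h import *
goal(.09,.003,.163)
for n in ['scene','side','wrist']:cv2.imwrite('pics/%s3.png'%n,camera(n)['color'])
crop(camera('scene'),215,100,200,150,4,'pics/sc3.png')"
```

```text
t 3.25 p [0.6859 0.0559 0.1635] rail [0.0869 0.0024] J [ 0.081  0.654  0.522  1.441 -0.    -0.033] F [ 0.  -0.8  0.9] g 0.0852
target [0.6889 0.0568 0.163 ] delta tool [-0.0031  0.0006  0.0005] twist [-0.   -0.14 -0.01]
```

View pics/wrist3.png

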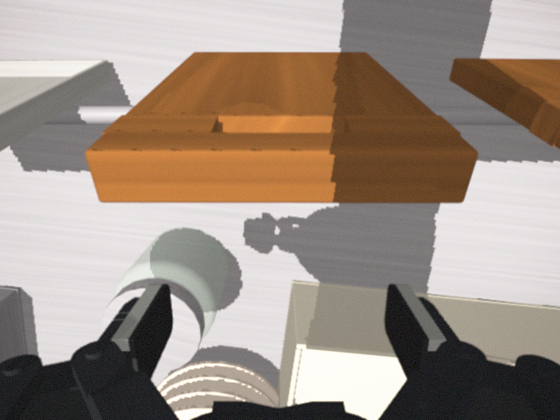

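View pics/sc3.png

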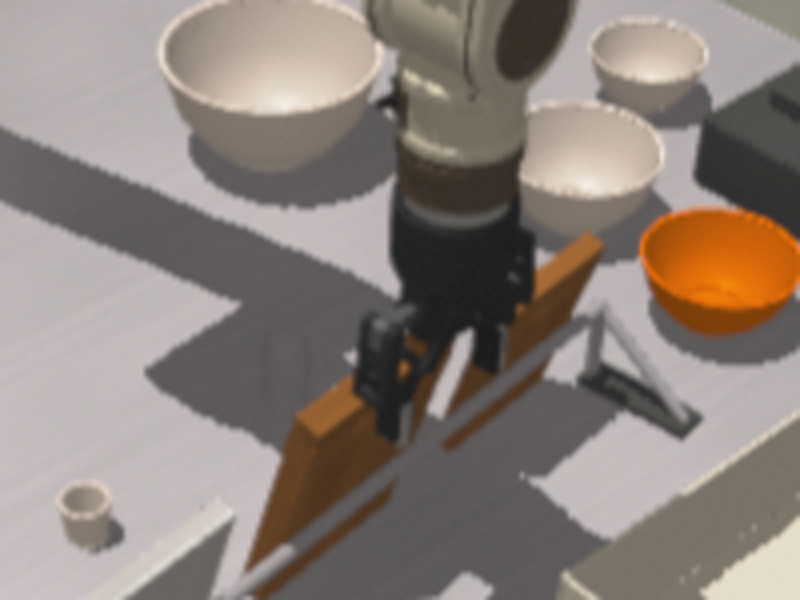

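Both fingers stand behind the large board, straddling the hand slot with clear air all round. I'll go a little lower, then push slowly along the rail normal.

>>> send_rows --deltas '[{"grip": 1, "translation": [0.004, 0.001, 0.012], "twist": [0, 0, 0]}, {"grip": 1, "translation": [0.01, 0.001, 0.012], "twist": [0, 0, 0]}, {"grip": 1, "translation": [0.018, 0.001, 0.012], "twist": [0, 0, 0]}, {"grip": 1, "translation": [0.026, 0.001, 0.012], "twist": [0, 0, 0]}, {"grip": 1, "translation": [0.034, 0.001, 0.012], "twist": [0, 0, 0]}]'

```text
clock: 4.08
eef_pos: [0.6543, 0.0533, 0.1546]
tool_rot: [-0.057, 0.998, 0.0, 0.002]
ft_force: [0.4, 0.6, -0.3]
grip_width: 0.0855
```

>>> send_rows --deltas '[{"grip": 1, "translation": [0.008, 0, 0], "twist": [0, 0, 0]}, {"grip": 1, "translation": [0.016, 0, 0], "twist": [0, 0, 0]}, {"grip": 1, "translation": [0.024, 0, 0], "twist": [0, 0, 0]}, {"grip": 1, "translation": [0.032, 0, 0], "twist": [0, 0, 0]}, {"grip": 1, "translation": [0.04, 0, 0], "twist": [0, 0, 0]}]'

```text
clock: 4.7
eef_pos: [0.614, 0.0487, 0.1543]
tool_rot: [-0.057, 0.998, 0.0, 0.002]
ft_force: [0.8, 0.3, 0.3]
grip_width: 0.0855
```

```bash
python3 -c "
from h import *
goal(-.03,.003,.15)
cv2.imwrite('pics/wrist4.png',camera('wrist')['color'])
crop(camera('scene'),215,100,200,150,4,'pics/sc4.png')"
```

```text
t 4.7 p [0.614  0.0487 0.1543] rail [0.0147 0.0035] J [ 0.079  0.495  0.229  1.3   -0.    -0.035] F [0.8 0.3 0.3] g 0.0855
target [0.5697 0.0432 0.15  ] delta tool [ 0.0447 -0.0005  0.0041] twist [-0.01  0.24 -0.  ]
```

View pics/wrist4.png

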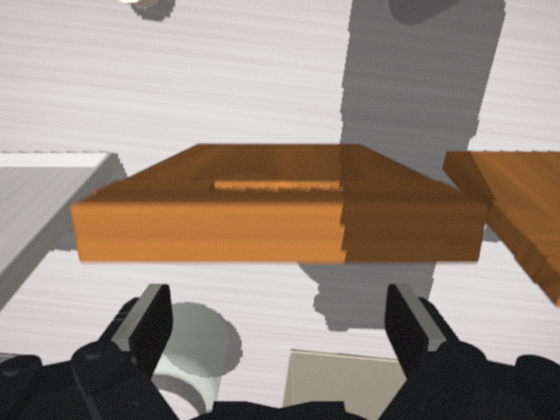

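View pics/sc4.png

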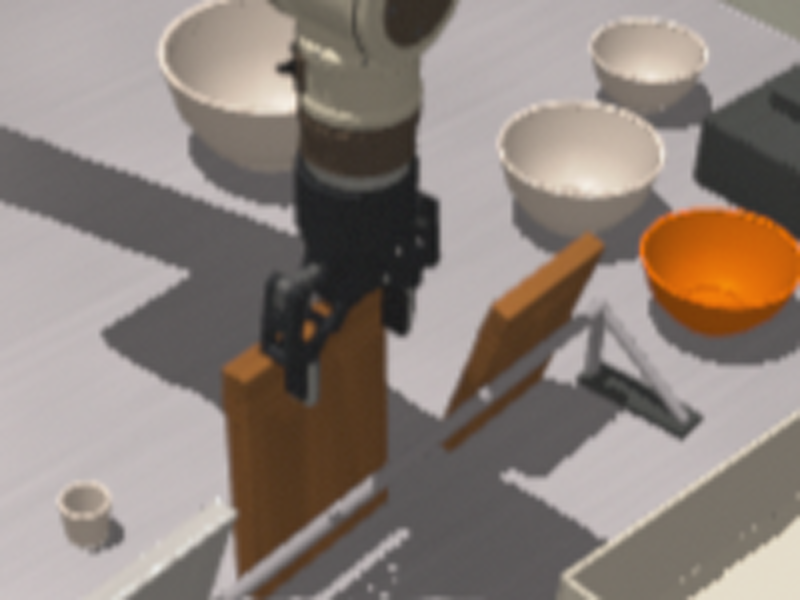

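The board is nearly upright and square: its top edge in the wrist view runs level from (78,262) to (480,262). I'll keep pushing.

>>> send_rows --deltas '[{"grip": 1, "translation": [0.008, 0, 0], "twist": [0, 0, 0]}, {"grip": 1, "translation": [0.016, 0, 0], "twist": [0, 0, 0]}, {"grip": 1, "translation": [0.024, 0, 0], "twist": [0, 0, 0]}, {"grip": 1, "translation": [0.032, 0, 0], "twist": [0, 0, 0]}, {"grip": 1, "translation": [0.04, 0, 0], "twist": [0, 0, 0]}]'

```text
clock: 5.42
eef_pos: [0.5734, 0.0441, 0.1544]
tool_rot: [-0.057, 0.998, 0.0, 0.002]
ft_force: [-0.0, 0.5, -0.3]
grip_width: 0.0858
```

>>> send_rows --deltas '[{"grip": 1, "translation": [0.006, 0, 0], "twist": [0, 0, 0]}, {"grip": 1, "translation": [0.006, 0, 0], "twist": [0, 0, 0]}, {"grip": 1, "translation": [0.006, 0, 0], "twist": [0, 0, 0]}]'

```text
clock: 5.8
eef_pos: [0.5677, 0.0434, 0.1545]
tool_rot: [-0.057, 0.998, 0.0, 0.002]
ft_force: [-0.0, 0.3, 0.2]
grip_width: 0.0854
```

```bash
python3 -c "
from h import *
goal(.09,.2,.15)
cv2.imwrite('pics/wrist5.png',camera('wrist')['color'])
crop(camera('scene'),215,100,200,150,4,'pics/sc5.png')"
```

```text
t 5.8 p [0.5677 0.0434 0.1545] rail [-0.0319  0.0035] J [ 0.076  0.403  0.084  1.247 -0.    -0.038] F [-0.   0.3  0.2] g 0.0854
target [0.6664 0.2526 0.15  ] delta tool [-0.1219  0.1965  0.005 ] twist [-0.01  0.25 -0.  ]
```

View pics/wrist5.png

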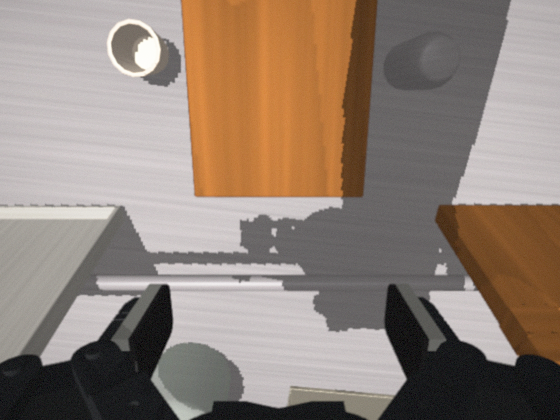

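View pics/sc5.png

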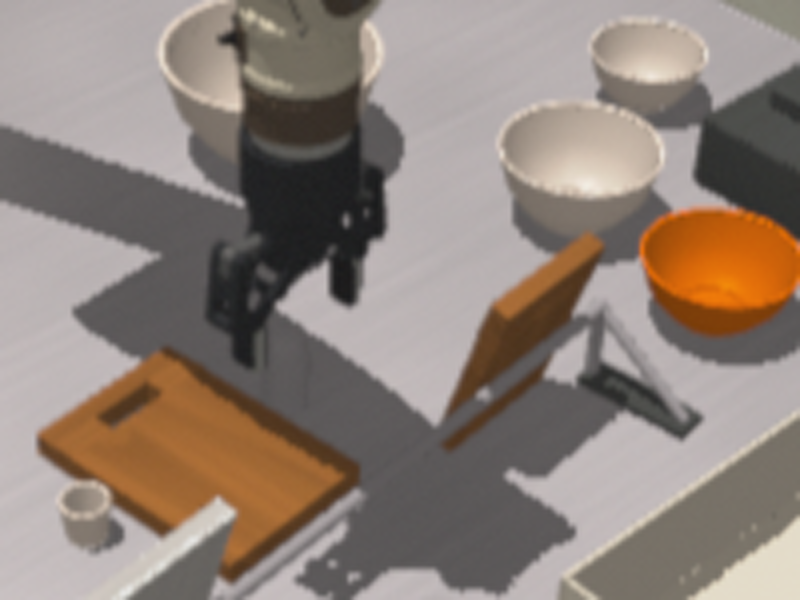

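Run:
```python
from h import *
w=camera("wrist");s=camera("scene")
f=lambda p:np.round([(p[:2]-o)@ex,(p[:2]-o)@ey],4)
for u in [(195,197),(364,197)]: print("L edge",f(plane(w,u,.022)))
S=lambda x,y:(215+x/4-.4,100+y/4-.4)
for u in [(232,567),(358,472),(165,350),(40,440)]: print("scene",f(plane(s,S(*u),.022)))
```

```text
L edge [-0.03   -0.0653]
L edge [-0.0301  0.0737]
scene [-0.0276 -0.067 ]
scene [-0.0252  0.0647]
scene [-0.2253  0.0676]
scene [-0.2213 -0.0685]
```

>>> send_rows --deltas '[{"grip": 1, "translation": [0, 0, -0.04], "twist": [0, 0, 0]}, {"grip": 1, "translation": [0, 0, -0.08], "twist": [0, 0, 0]}, {"grip": 1, "translation": [0, 0, -0.105], "twist": [0, 0, 0]}, {"grip": 0.8, "translation": [0, 0.05, -0.105], "twist": [0, 0, 0]}, {"grip": 0.8, "translation": [0, 0.1, -0.105], "twist": [0, 0, 0]}]'

```text
clock: 6.62
eef_pos: [0.5563, 0.1433, 0.2598]
tool_rot: [-0.056, 0.998, 0.0, 0.003]
ft_force: [0.5, 0.3, -0.1]
grip_width: 0.0685
```

```bash
python3 -c "
from h import *
goal(.085,.203,.26)"
```

```text
t 6.625 p [0.5563 0.1433 0.2598] rail [-0.0319  0.104 ] J [ 2.530e-01  3.760e-01  3.170e-01  1.507e+00 -1.000e-03  1.410e-01] F [ 0.5  0.3 -0.1] g 0.0685
target [0.6611 0.255  0.26  ] delta tool [-0.1166  0.0992  0.0004] twist [ 0.    0.31 -0.12]
```

The large board lies flat and square, about 25 mm in front of where it stood. Next is the small board.

>>> send_rows --deltas '[{"grip": 0.8, "translation": [-0.03, 0.025, 0], "twist": [0, 0, 0]}, {"grip": 0.8, "translation": [-0.06, 0.05, 0], "twist": [0, 0, 0]}, {"grip": 0.8, "translation": [-0.09, 0.075, 0], "twist": [0, 0.2, -0.1]}, {"grip": 0.8, "translation": [-0.117, 0.099, 0], "twist": [0, 0.3, -0.1]}, {"grip": 0.8, "translation": [-0.117, 0.099, 0], "twist": [0, 0.3, -0.1]}]'

```text
clock: 7.25
eef_pos: [0.6624, 0.2568, 0.2565]
tool_rot: [-0.058, 0.998, -0.0, -0.002]
ft_force: [0.3, 0.1, 0.2]
grip_width: 0.0683
```

```bash
python3 -c "
from h import *
goal(.08,.203,.12)
w=camera('wrist')
cv2.imwrite('pics/wrist6.png',w['color'])
crop(camera('scene'),215,100,200,150,4,'pics/sc6.png')"
```

```text
t 7.25 p [0.6624 0.2568 0.2565] rail [0.0864 0.2047] J [0.37  0.725 0.888 1.737 0.    0.254] F [0.3 0.1 0.2] g 0.0683
target [0.6562 0.2544 0.12  ] delta tool [ 0.0059 -0.0016  0.1365] twist [-0.04 -0.21  0.1 ]
```

View pics/wrist6.png

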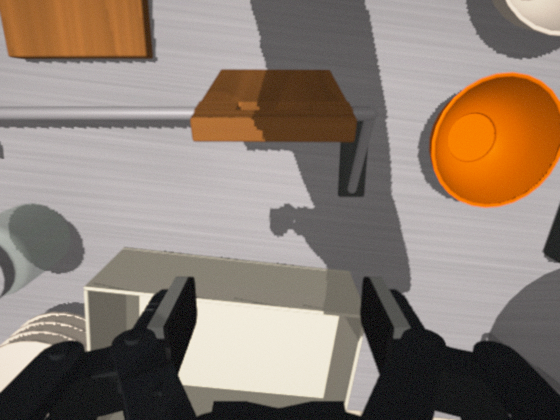

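Run:
```python
from h import *
w=camera("wrist");s=camera("scene")
f=lambda p:np.round([(p[:2]-o)@ex,(p[:2]-o)@ey],4)
for u in [(192,140),(353,141)]: print("S",f(plane(w,u,.1545)))
for a in [(88,289),(124,248)]:
  p=tri(w,a,s,(357,245));print("box",p,f(p[0]))
```

```text
S [0.0369 0.1411]
S [0.0376 0.2555]
box (array([0.78610282, 0.08096295, 0.09799219]), np.float64(0.00364856849018844)) [0.1893 0.0159]
box (array([0.76023864, 0.10567363, 0.06041553]), np.float64(0.015316145255930115)) [0.1665 0.0434]
```

>>> send_rows --deltas '[{"grip": 0.8, "translation": [0, -0.005, 0.03], "twist": [0, 0, 0]}, {"grip": 0.8, "translation": [0, -0.005, 0.06], "twist": [0, 0, 0]}, {"grip": 0.8, "translation": [0, -0.005, 0.1], "twist": [0, 0, 0]}, {"grip": 0.8, "translation": [0, -0.005, 0.136], "twist": [0, 0, 0]}, {"grip": 0.8, "translation": [0, -0.005, 0.136], "twist": [0, 0, 0]}]'

```text
clock: 8.07
eef_pos: [0.6589, 0.2471, 0.1228]
tool_rot: [-0.056, 0.998, -0.001, -0.003]
ft_force: [-0.0, 0.4, 0.7]
grip_width: 0.0685
```

```bash
python3 -c "
from h import *
goal(.055,.199,.12)
w=camera('wrist')
cv2.imwrite('pics/wrist7.png',w['color'])
crop(camera('scene'),215,100,200,150,4,'pics/sc7.png')"
```

```text
t 8.075 p [0.6589 0.2471 0.1228] rail [0.0819 0.1954] J [ 0.359  0.708  0.514  1.383 -0.     0.247] F [-0.   0.4  0.7] g 0.0685
target [0.6318 0.2476 0.12  ] delta tool [0.0269 0.0035 0.003 ] twist [-0.1  -0.34 -0.12]
```

View pics/wrist7.png

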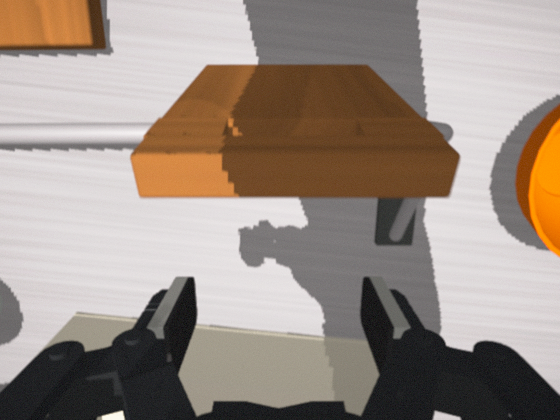

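View pics/sc7.png

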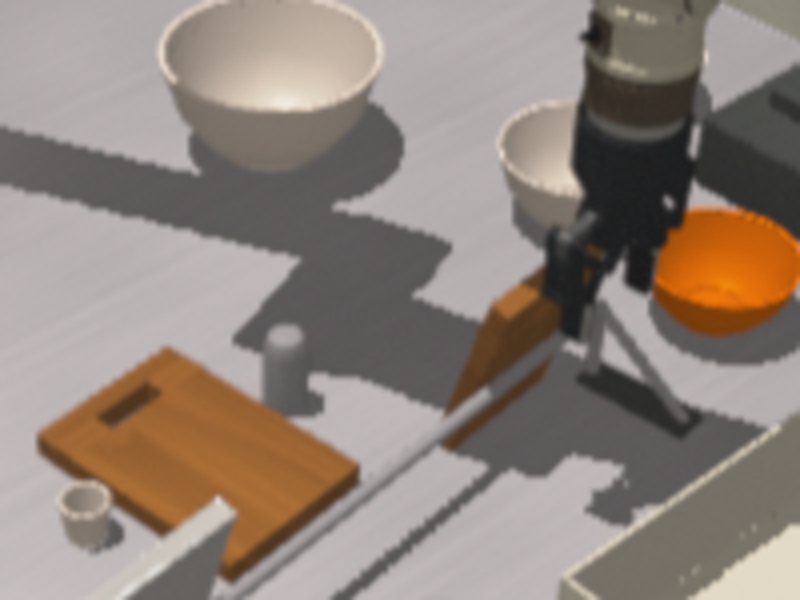

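The fingers are behind the small board. Its edge runs level from (140,196) to (456,196), so the board centre is about 6 mm to +y of the gripper. I'll correct that and push.

>>> send_rows --deltas '[{"grip": 0.8, "translation": [0.004, 0.006, 0.002], "twist": [0, 0, 0]}, {"grip": 0.8, "translation": [0.01, 0.006, 0.002], "twist": [0, 0, 0]}, {"grip": 0.8, "translation": [0.018, 0.006, 0.002], "twist": [0, 0, 0]}, {"grip": 0.8, "translation": [0.026, 0.006, 0.002], "twist": [0, 0, 0]}, {"grip": 0.8, "translation": [0.034, 0.006, 0.002], "twist": [0, 0, 0]}]'

```text
clock: 8.8
eef_pos: [0.6269, 0.2506, 0.1254]
tool_rot: [-0.056, 0.998, 0.0, 0.001]
ft_force: [-0.6, -0.1, 1.1]
grip_width: 0.0683
```

>>> send_rows --deltas '[{"grip": 0.8, "translation": [0.007, 0, 0], "twist": [0, 0, 0]}, {"grip": 0.8, "translation": [0.014, 0, 0], "twist": [0, 0, 0]}, {"grip": 0.8, "translation": [0.021, 0, 0], "twist": [0, 0, 0]}, {"grip": 0.8, "translation": [0.028, 0, 0], "twist": [0, 0, 0]}, {"grip": 0.8, "translation": [0.035, 0, 0], "twist": [0, 0, 0]}]'

```text
clock: 9.43
eef_pos: [0.5924, 0.2468, 0.1267]
tool_rot: [-0.056, 0.998, 0.001, 0.002]
ft_force: [-0.5, 0.2, 0.1]
grip_width: 0.0681
```

```bash
python3 -c "
from h import *
goal(-.025,.202,.12)
w=camera('wrist')
cv2.imwrite('pics/wrist8.png',w['color'])"
```

```text
t 9.425 p [0.5924 0.2468 0.1267] rail [0.0158 0.2027] J [ 0.395  0.562  0.266  1.27  -0.     0.283] F [-0.5  0.2  0.1] g 0.0681
target [0.552  0.2414 0.12  ] delta tool [ 0.0408 -0.0008  0.0065] twist [ 0.07  0.28 -0.11]
```

View pics/wrist8.png

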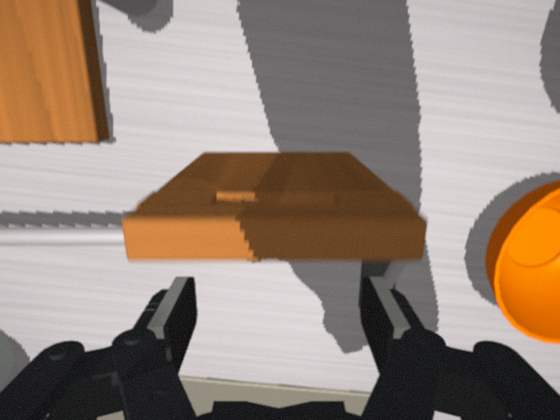

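>>> send_rows --deltas '[{"grip": 0.8, "translation": [0.008, 0, 0.003], "twist": [0, 0, 0]}, {"grip": 0.8, "translation": [0.016, 0, 0.003], "twist": [0, 0, 0]}, {"grip": 0.8, "translation": [0.024, 0, 0.003], "twist": [0, 0, 0]}, {"grip": 0.8, "translation": [0.032, 0, 0.003], "twist": [0, 0, 0]}, {"grip": 0.8, "translation": [0.04, 0, 0.003], "twist": [0, 0, 0]}]'

```text
clock: 10.1
eef_pos: [0.5505, 0.242, 0.1227]
tool_rot: [-0.056, 0.998, 0.0, 0.001]
ft_force: [0.7, -0.2, 0.1]
grip_width: 0.0687
```

>>> send_rows --deltas '[{"grip": 0.8, "translation": [0.004, 0, 0], "twist": [0, 0, 0]}, {"grip": 0.8, "translation": [0.004, 0, 0], "twist": [0, 0, 0]}, {"grip": 0.8, "translation": [0.004, 0, 0], "twist": [0, 0, 0]}]'

```text
clock: 10.48
eef_pos: [0.5468, 0.2416, 0.1228]
tool_rot: [-0.056, 0.998, 0.0, 0.001]
ft_force: [-0.1, 0.4, 0.2]
grip_width: 0.0688
```

```bash
python3 -c "
from h import *
goal(-.025,.202,.26)
w=camera('wrist')
cv2.imwrite('pics/wrist9.png',w['color'])
crop(camera('scene'),215,100,200,150,4,'pics/sc9.png')"
```

```text
t 10.475 p [0.5468 0.2416 0.1228] rail [-0.0301  0.2027] J [ 0.416  0.48   0.119  1.208 -0.     0.304] F [-0.1  0.4  0.2] g 0.0688
target [0.552  0.2414 0.26  ] delta tool [-0.0054 -0.0006 -0.1372] twist [ 0.04  0.13 -0.09]
```

View pics/wrist9.png

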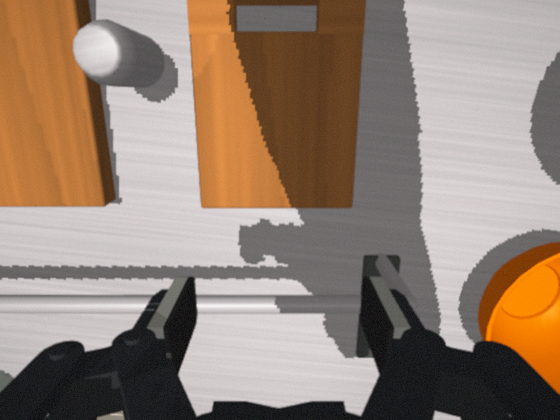

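View pics/sc9.png

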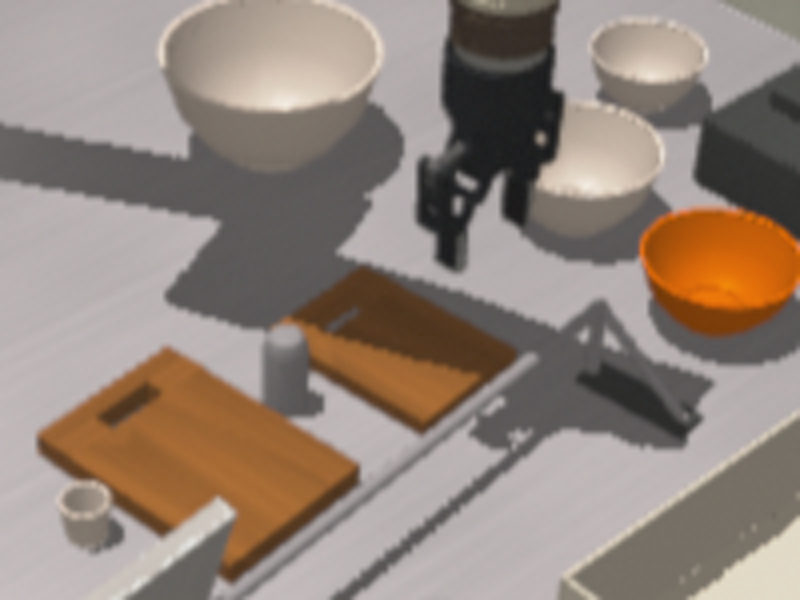

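Both boards lie flat, and the shaker and cup look unmoved. I'll retract upward and do a last check.

>>> send_rows --deltas '[{"grip": 0.8, "translation": [0, 0, -0.04], "twist": [0, 0, 0]}, {"grip": 0.8, "translation": [0, 0, -0.08], "twist": [0, 0, 0]}, {"grip": 0.8, "translation": [0, 0, -0.13], "twist": [0, 0, 0]}, {"grip": 0.8, "translation": [0, 0, -0.15], "twist": [0, 0, 0]}, {"grip": 0.8, "translation": [0, 0, -0.15], "twist": [0, 0, 0]}]'

```text
clock: 11.2
eef_pos: [0.5477, 0.2419, 0.2747]
tool_rot: [-0.056, 0.998, 0.001, 0.003]
ft_force: [0.9, -0.5, -0.1]
grip_width: 0.0683
```

Run:
```python
from h import *
a=cv2.imread("pics/scene0.png");s=camera("scene");cv2.imwrite("pics/scene10.png",s["color"])
d=cv2.absdiff(a,s["color"]).max(2)
for n,(u,v,r) in dict(cup=(236,228,10),tray=(250,255,22),jar=(323,272,18),orange=(396,168,18),yellow=(143,345,25),ladle=(105,244,35),white=(360,143,15)).items():
    b=d[v-r:v+r,u-r:u+r]; print(n,"changed frac",(b>40).mean().round(3))
f=lambda p:np.round([(p[:2]-o)@ex,(p[:2]-o)@ey],4)
S=lambda x,y:(215+x/4-.4,100+y/4-.4)
for u in [(425,418),(517,350),(365,265),(285,318)]: print("S corner",f(plane(s,S(*u),.018)))
print("shaker top",f(plane(s,S(285,338),.07)))
w=camera("wrist");cv2.imwrite("pics/wrist10.png",w["color"]);print(bot.get_obs()["eef_pos"],bot.get_obs()["ft_force"])
```

```text
cup changed frac 0.168
tray changed frac 0.012
jar changed frac 0.029
orange changed frac 0.0
yellow changed frac 0.0
ladle changed frac 0.0
white changed frac 0.0
S corner [-0.029   0.1467]
S corner [-0.0261  0.2566]
S corner [-0.1834  0.2583]
S corner [-0.186   0.1633]
shaker top [-0.1281  0.0987]
[0.54630872 0.24131144 0.27153783] [0.12645515 0.1348234  0.23123764]
```

View pics/scene10.png

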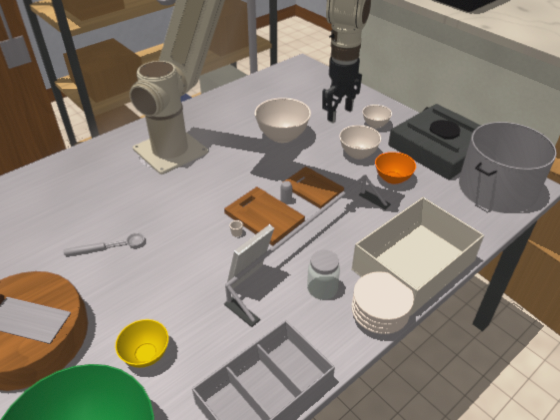

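Both boards lie flat, at about (264,215) and (315,187). The cup is still at (236,228), where it was; the changed pixels in its patch come from the board edge now beside it. The tray, jar, bowls and ladle are unchanged, so I'm handing in.

```bash
python3 -c "
from workcell import bot
print(bot.job_done())"
```

```text
the job is handed in; nothing more can be done
None
```

Both boards are tipped over and lie flat and face down, each squarely in front of where it stood. I pushed each one slowly from behind with the two open fingers straddling its hand slot, then raised the gripper clear and handed in at about 11.5 s of the 48 s. `job_done()` returns no verdict, so success rests on my own checks below.

- **Boards:** Each lower rear edge lies about 25–30 mm ahead of the line where the boards stood and parallel to the rail to within about 1–2°. The lying lengths came out at about 200 mm and 157 mm, against 200 mm and 160 mm given.
- **Other things:** The tray, jar, orange, yellow and white bowls and ladle look the same in the before and after pictures. The shaker measures within about 6 mm of its first position, about the error of the measurement. The wrist force stayed around 1 N or less.
- **Checks that disagreed:**
  - The cup's picture patch changed by 17%. I put this down to the board now lying beside it, because the cup sits at the same pixel as before.
  - One far corner of the small board measured about 17 mm off because the shaker hid it, so I did not count it.

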